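# Find the heavy bar and put it on the pressing stand

### The arm

A 6-joint arm with a two-finger parallel gripper is mounted at the origin on the work surface. World frame = base frame: x ahead of the robot, y to its left, z up, the work surface at z = 0. Lengths are in m, angles in rad, forces in N, time in s.
With the tool pointing down it reaches from about 0.375 to 0.75 m from the base axis. Payload 9 kg.
Tool frame: the origin (TCP) lies midway between the tips of the shut fingers; the grasp point (between the pads) lies 19 mm behind it (ctrl.pinch_z is the z of the grasp point in the tool frame, in m); z points along the fingers, x is the direction in which the jaws open and shut, and the axes are right-handed (so a half turn about z gives the same grasp; the last joint's range is limited). The gripper opens to 85 mm and grips with 20 to 120 N. Pads are 22 mm wide; open, the fingers measure 114 mm over their backs; the gripper's body (76 mm by 85 mm) begins 54 mm behind the grasp point. The pads swing forward as they close: fully open they stand 13 mm farther back than shut.
Start: joints at [0.985, 0.104, 0.097, 1.564, 0, 1.353], TCP at [0.216, 0.56, 0.231] pointing down, gripper open.
Joint ranges: [-2.99, 2.99], [-0.84, 1.86], [-1.1, 1.16], [-1.84, 2.11], [-1.51, 1.56], [-3.14, 3.14]. Speed limits (rad/s): [2.22, 2.22, 2.57, 3.14, 3.14, 3.14].

### API

Orientations are given as a unit quaternion [x, y, z, w].
In Python, from cell import ctrl gives the robot as it stands.
- The arm moves only by the tool play_rows, never from a script. Its arguments are lists of equal length, an entry for each row: "twist": the turn, a rotation vector about the world's x, y, z in rad, a list of three; "dp": the shift along the world's x, y, z in cm, a list of three; "claw": the closure, from 0 (fully open) to 1 (shut). A call has 1 to 12 rows; each row is the pose to reach, as a shift and turn from the pose commanded when the call began; what a row does not reach only later rows make up. A row lasts 1/10 s, in which the tool goes at most 50 mm and 8.59 degrees, less where a joint would pass 70% of its speed; a pose out of reach is approached as far as the arm can. A call with a gripper value outside its range is refused whole. The fingers move at their own pace and stop on an object; "force" is the grip in N (left out, the last holds). Time passes only in rows, so rows that repeat a pose let the fingers close. It gives the time, the measured TCP pose, the force and the opening at its end, in the units of the state.
- ctrl.read_state(): the state, without advancing time (a new reading comes with each control period).
- ctrl.capture(name): name is "scene" or "side" or "wrist"; returns the picture (420x560x3 uint8, red, green, blue); there is no depth.
- ctrl.camera_params(name): a dict with "K" (3x3 intrinsics, pixels), "k1" (the pictures are not rectified: a ray, as slopes to the right and down, at radius r is drawn at 1 + k1 r^2 times it, then the intrinsics apply), "R" (3x3) and "t" (3): a world point X has camera coordinates R X + t. Camera axes: x right, y down, z forward; pixel columns grow to the right and rows downward; lengths in m; the calibration is good to about 2 mm. A picture is of the moment at which its call begins: read the wrist's pose just before it. camera_params takes no time and is no camera call; for the wrist camera it gives the pose at the moment of the call.
- ctrl.finish_job(): hands the job in, once; it reports no verdict.
The state is a dict: "t": time; "joint_pos": joint angles; "joint_velocities": joint speeds; "tau": joint torques, N m; "ee_pos": TCP position; "tcp_rot": TCP orientation; "contact_force": force on the tool from outside, world axes, zero at the start; "ft_torque": the same for the moment, N m; "grip_width": finger opening in m.
Only numpy, scipy, OpenCV 4.12 (cv2) and the standard library are available. Lean on these libraries where they do the work, as an engineer would, in place of code of your own. Each camera call takes 0.05 s, during which the arm holds its last target.

### The job

One of the three look-alike bar weights kept under the low shelf is about twice as heavy as the others: draw them out as needed, feel which it is, and lower that one over the stand's upright rod, not letting it drop, until it lies flat on the pad, straight along it with the plain end far from the rod. Leave the other two lying flat on the bench, right way up, and disturb nothing else.

Things in the scene. Friction and masses are not known exactly. Their poses are not given: they have to be found in the camera images.
- bar_a: One of three look-alike painted bar weights, 170 (own x) x 40 (y) x 28 mm high, drilled through from top to bottom with a 14 mm hole at x = -65 mm, 20 mm from one end. Origin at the centre of its underside; centre of mass in the middle within 2 mm. One is 0.77 to 0.94 kg, the other two 0.34 to 0.46 kg each; only weight tells which. Starts flat, plain end under the riser, hole end 60 to 75 mm out.
- bar_b: One of three look-alike painted bar weights, 170 (own x) x 40 (y) x 28 mm high, drilled through from top to bottom with a 14 mm hole at x = -65 mm, 20 mm from one end. Origin at the centre of its underside; centre of mass in the middle within 2 mm. One is 0.77 to 0.94 kg, the other two 0.34 to 0.46 kg each; only weight tells which. Starts flat, plain end under the riser, hole end 60 to 75 mm out.
- bar_c: One of three look-alike painted bar weights, 170 (own x) x 40 (y) x 28 mm high, drilled through from top to bottom with a 14 mm hole at x = -65 mm, 20 mm from one end. Origin at the centre of its underside; centre of mass in the middle within 2 mm. One is 0.77 to 0.94 kg, the other two 0.34 to 0.46 kg each; only weight tells which. Starts flat, plain end under the riser, hole end 60 to 75 mm out.
- bar_a_eye (a point): centre of the drilled hole at the underside of bar_a, at x = -65 mm in its frame
- bar_b_eye (a point): centre of the drilled hole at the underside of bar_b, at x = -65 mm in its frame
- bar_c_eye (a point): centre of the drilled hole at the underside of bar_c, at x = -65 mm in its frame
- riser: low fixed plywood shelf, 140 mm deep (own x) x 340 mm wide (y); board's underside 60 mm, top 75 mm above the bench; panel at either end, open front (-x) and back. Origin on the bench under its centre; front edge at x = -70 mm. The bars lie about 100 mm apart, roughly along its x: draw one out 110 mm towards -x, then its middle can be taken and it can be lifted.
- stand: fixed stand: wooden tray 250 (own x) x 90 mm carrying a flat grey pad 230 x 66 mm, its top 20 mm above the bench. Origin on the bench under the centre. A 10 mm upright steel rod at x = -65 mm rises 110 mm above the pad. Threaded on it, plain end towards +x, a bar has its origin straight above the stand's. Held near the hole, the gripper would hit the rod: hold the bar by its middle.
- pad (a joint): how far the sprung pad has sunk: 0 unloaded, 0.006 m at its stop. It moves straight down, starts at 5.2 N and reaches its stop at 6.8 N: the heavy bar alone sinks it fully, a light one not at all
- pad_mid (a point): middle of the pad's top, straight above the stand's origin; 20 mm above the bench when unloaded, 14 mm when fully sunk
- rod_top (a point): centre of the top end of the guide rod, 130 mm above the bench; the last 6 mm taper from 10 to 6 mm diameter
- glass_jar: amber glass jar with metal cap, 56 mm diameter, 70 mm high, standing on the riser's top towards its back; origin at the centre of its underside. A bystander: leave it alone.
- brush_cup: white ceramic cup, 64 mm diameter, 75 mm high, standing on the riser's top towards its back; origin at the centre of its underside. A bystander: leave it alone.
- paste_tub: clear plastic open tub, 100 mm diameter, 75 mm high, standing beside the stand; origin at the centre of its underside. A bystander: leave it alone.
- flat_brush: flat paste brush lying on the bench, about 180 mm long along its own x, 50 mm wide, 15 mm high; origin 110 mm from the handle's end, on the bench. A bystander: leave it alone.
- spray_bottle: spray bottle, 76 mm diameter, 190 mm high, at the back left; origin at the centre of its underside. A bystander: leave it alone.
- cork_block: cork block 90 x 60 x 35 mm; origin at the centre of its underside. A bystander: leave it alone.
- tape_roll: roll of paper tape lying flat, 90 mm diameter, 25 mm high; origin at the centre of its underside. A bystander: leave it alone.
Mind the look-alikes: they are no part of the job. What is shaped like the bar_c but green or white is not meant.

How it is judged:
At the end, for the whole second after the job is handed in: One bar is on the rod (hole within 5 mm of its axis), flat on the pad (within 4 mm, tilt under 0.05 rad), plain end along it within 0.2 rad, and heavy enough to sink the pad over 4 mm; the other two lie flat on the bench, right way up (within 6 mm, 0.06 rad); all at rest (value of joint pad above 0.004 m and ((horizontal distance between bar_a_eye and rod_top below 0.005 m and z of bar_a in the frame of pad_mid between -0.004 and 0.004 m and x of bar_a in the frame of stand above -0.03 m and angle between the x axis of bar_a and the x axis of stand, either way round below 0.2 rad and angle between bar_a's own z axis and vertical below 0.05 rad and height (world z) of bar_b between -0.004 and 0.006 m and angle between each of bar_b, bar_c's own z axis and vertical below 0.06 rad and height (world z) of bar_c between -0.004 and 0.006 m) or (horizontal distance between bar_b_eye and rod_top below 0.005 m and z of bar_b in the frame of pad_mid between -0.004 and 0.004 m and x of bar_b in the frame of stand above -0.03 m and angle between the x axis of bar_b and the x axis of stand, either way round below 0.2 rad and angle between bar_b's own z axis and vertical below 0.05 rad and height (world z) of bar_a between -0.004 and 0.006 m and angle between each of bar_a, bar_c's own z axis and vertical below 0.06 rad and height (world z) of bar_c between -0.004 and 0.006 m) or (horizontal distance between bar_c_eye and rod_top below 0.005 m and z of bar_c in the frame of pad_mid between -0.004 and 0.004 m and x of bar_c in the frame of stand above -0.03 m and angle between the x axis of bar_c and the x axis of stand, either way round below 0.2 rad and angle between bar_c's own z axis and vertical below 0.05 rad and height (world z) of bar_a between -0.004 and 0.006 m and angle between each of bar_a, bar_b's own z axis and vertical below 0.06 rad and height (world z) of bar_b between -0.004 and 0.006 m)) and linear speed of each of bar_a, bar_b, bar_c below 0.02 m/s); the robot touches nothing.
It fails at once if a bystander is shifted by more than 30 mm or knocked over (distance of any of glass_jar, brush_cup, paste_tub, flat_brush, spray_bottle, cork_block, tape_roll from where it was at the start of the episode above 0.03 m or angle between any of glass_jar, brush_cup, paste_tub, flat_brush, spray_bottle, cork_block, tape_roll's own z axis and vertical above 0.5 rad).
It fails at once if a bar is let fall down the rod (faster than 0.6 m/s while threaded on it) ((horizontal distance between bar_a_eye and rod_top below 0.01 m and height (world z) of bar_a_eye below 0.125 m and linear speed of bar_a above 0.6 m/s) or (horizontal distance between bar_b_eye and rod_top below 0.01 m and height (world z) of bar_b_eye below 0.125 m and linear speed of bar_b above 0.6 m/s) or (horizontal distance between bar_c_eye and rod_top below 0.01 m and height (world z) of bar_c_eye below 0.125 m and linear speed of bar_c above 0.6 m/s)).
It also fails if it takes over 72 s, if anything falls off the work surface, if the arm or the gripper's body presses on something with over 40 N, if the wrist force passes 120 N, or if a joint passes its speed limit or range.

## Working session

There is one attempt and no reset: what is moved stays moved. The work goes in short steps, Python scripts to look and compute and a tool call to move; the robot and the scene stay as the last step left them, time stands still between calls to the robot, and variables do not carry over. Pictures are saved under pics/ and viewed, and the job is handed in when it is done.

Besides the shell and the picture viewer there is one more tool, called after ">>>" by a JSON object that holds its "method" and its "body", one argument or row to a line. play_rows: Moves the arm, as the interface text tells. Its arguments: {"type":"object","properties":{"twist":{"type":"array","items":{"type":"array","items":{"type":"number"}}},"dp":{"type":"array","items":{"type":"array","items":{"type":"number"}}},"claw":{"type":"array","items":{"type":"number"}},"force":{"type":"number"}},"required":["twist","dp","claw"]}

```bash
ls; mkdir -p pics; python3 - <<'E'
from cell import ctrl
import cv2
print(ctrl.read_state())
for n in("scene","side","wrist"):
    p=ctrl.camera_params(n);print(n,p)
    cv2.imwrite(f"pics/{n}0.png",ctrl.capture(n)[:,:,::-1])
E
```

```text
pics
{'t': 0.0, 'joint_pos': array([ 9.85296651e-01,  1.04729883e-01,  9.64331509e-02,  1.56392428e+00,
       -1.69467678e-06,  1.35311404e+00]), 'joint_velocities': array([ 0.00040311, -0.00073706,  0.00198948,  0.00059669, -0.00121219,
       -0.00117076]), 'tau': array([-5.07781107e-03, -5.56934667e+01,  5.03647041e+01,  1.72256230e-02,
       -6.99292032e-04,  6.08934929e-07]), 'ee_pos': array([0.21552609, 0.55956896, 0.23048456]), 'tcp_rot': array([ 8.24493472e-01,  5.65871017e-01, -6.60196883e-04,  2.67523776e-04]), 'contact_force': array([0.97715799, 0.89540392, 0.37050542]), 'ft_torque': array([ 0.00670074,  0.01226835, -0.00835311]), 'grip_width': 0.08550950511087432}
scene {'K': array([[524.91360776,   0.        , 283.64403948],
       [  0.        , 524.91360776, 207.91987585],
       [  0.        ,   0.        ,   1.        ]]), 'k1': -0.0016282130544862045, 'R': array([[ 7.33724967e-01,  6.79446592e-01,  2.57675744e-05],
       [ 5.52513533e-01, -5.96629641e-01, -5.82032531e-01],
       [-3.95444646e-01,  4.27066037e-01, -8.13165501e-01]]), 't': array([-0.3997616 , -0.2
[... 157 characters left out ...]
,   0.        ,   1.        ]]), 'k1': 0.005136746341120503, 'R': array([[ 0.96033773, -0.27865767, -0.01006689],
       [-0.18714889, -0.61736732, -0.76408958],
       [ 0.20670445,  0.73566806, -0.64503161]]), 't': array([-0.52393859,  0.18803131,  1.11352024])}
wrist {'K': array([[291.44088891,   0.        , 273.93118686],
       [  0.        , 291.44088891, 208.06520075],
       [  0.        ,   0.        ,   1.        ]]), 'k1': -0.016515282497939657, 'R': array([[ 3.58696628e-01,  9.33453699e-01, -9.59802475e-04],
       [ 9.00698446e-01, -3.45839462e-01,  2.62939871e-01],
       [ 2.45110258e-01, -9.51801377e-02, -9.64811745e-01]]), 't': array([-0.60121894, -0.03413096,  0.37828544])}
```

View pics/scene0.png

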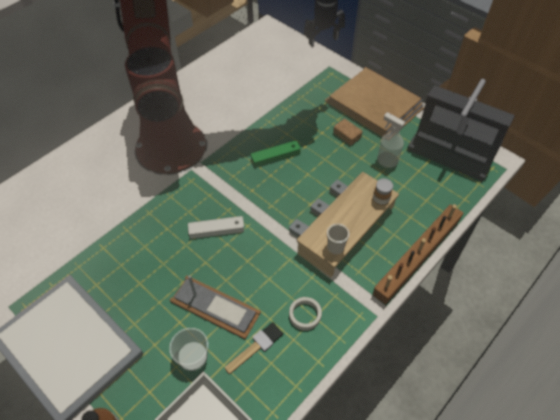

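View pics/side0.png

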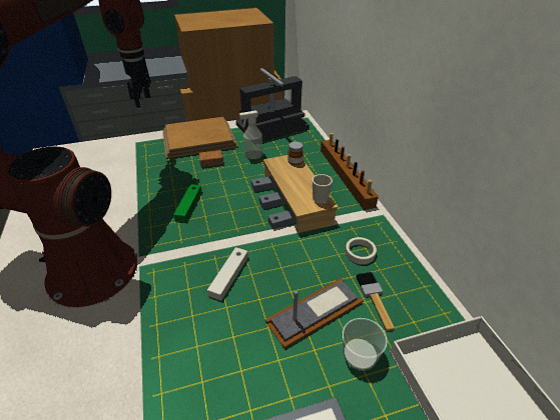

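View pics/wrist0.png

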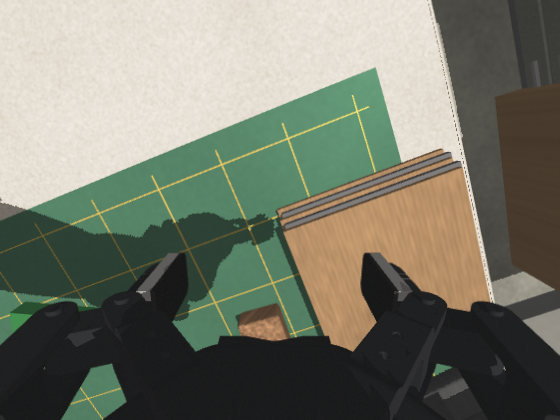

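The scene view shows three grey bar ends protruding from the riser at about (300,228), (319,208) and (338,188). The look-alikes are a green bar at (275,153) and a white bar at (216,228), and the description rules both out. The stand is at (215,306) with its rod near (190,290).

```bash
cat > h.py <<'E'
import numpy as np,cv2
from cell import ctrl
def ray(p,uv):
    K=p["K"];d=np.array([(uv[0]-K[0,2])/K[0,0],(uv[1]-K[1,2])/K[1,1]])
    s=d.copy()
    for _ in range(10): s=d/(1+p["k1"]*(s@s))
    R=p["R"];return -R.T@p["t"], R.T@np.array([s[0],s[1],1])
def hit(p,uv,z):
    c,d=ray(p,uv);return c+d*(z-c[2])/d[2]
def proj(p,X):
    c=p["R"]@np.asarray(X,float)+p["t"];s=c[:2]/c[2];s=s*(1+p["k1"]*(s@s))
    return s*p["K"][0,0]+p["K"][:2,2]
E
python3 - <<'E'
import cv2
a=cv2.imread("pics/scene0.png");b=cv2.imread("pics/side0.png")
x=cv2.resize(a[170:270,270:410],(784,560),interpolation=cv2.INTER_CUBIC)
cv2.imwrite("pics/c1.png",x)
cv2.imwrite("pics/c2.png",cv2.resize(b[160:240,245:345],(800,640))[:600])
cv2.imwrite("pics/c3.png",cv2.resize(a[265:345,160:270],(770,560),interpolation=cv2.INTER_CUBIC))
cv2.imwrite("pics/c4.png",cv2.resize(b[270:360,255:375],(800,600),interpolation=cv2.INTER_CUBIC))
E
```

```text
(no output)
```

View pics/c1.png

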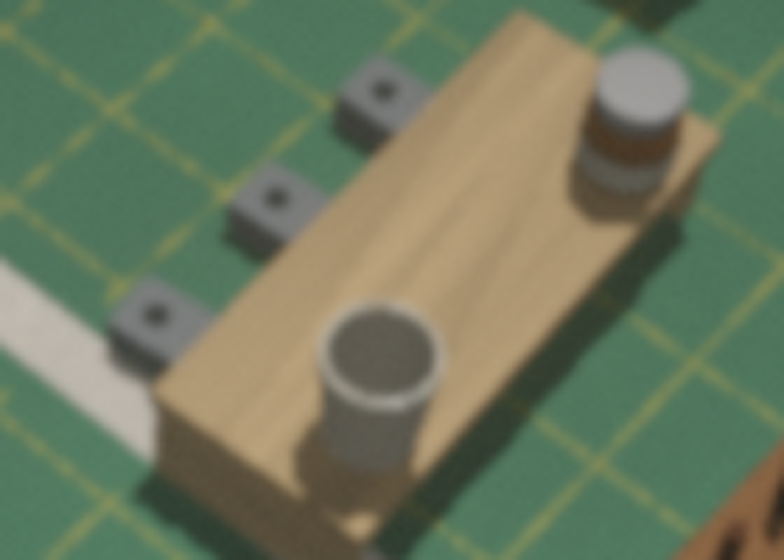

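View pics/c2.png

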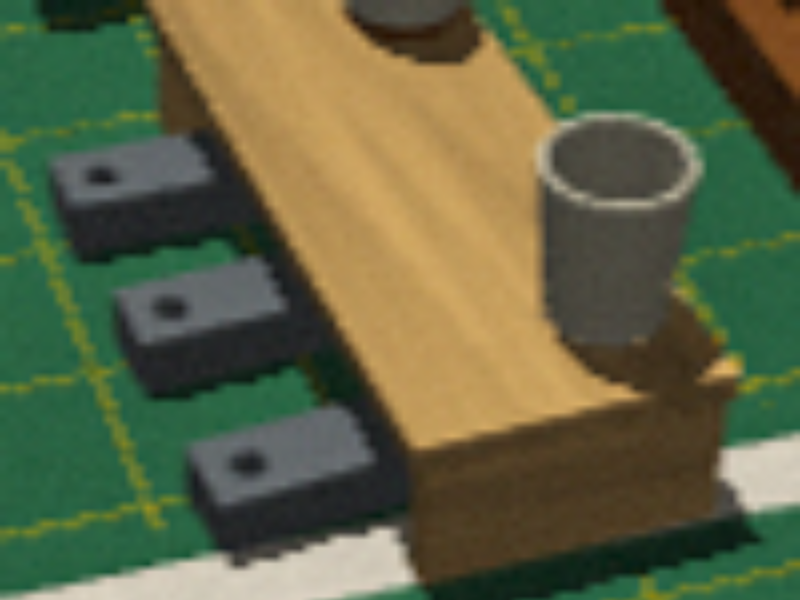

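View pics/c3.png

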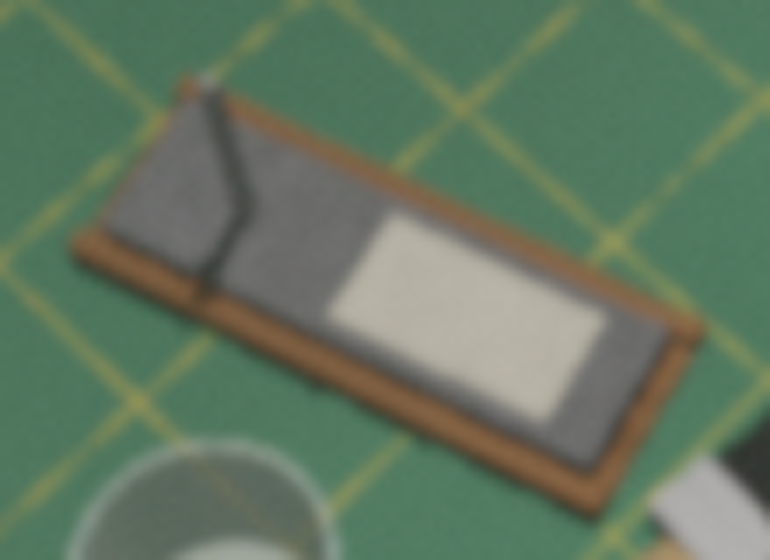

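View pics/c4.png

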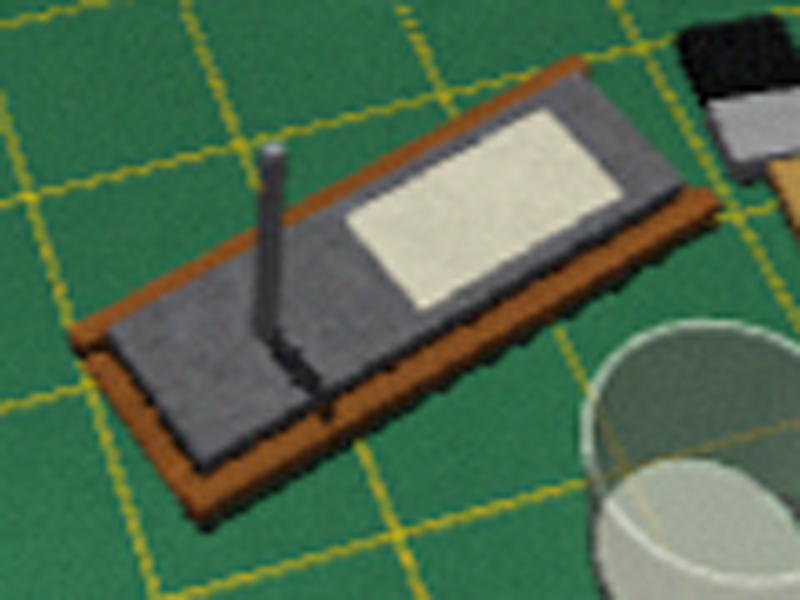

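```bash
python3 - <<'E'
from h import *
sc=ctrl.camera_params("scene");si=ctrl.camera_params("side")
f=lambda u,v,s,x,y:((u+.5)/s-.5+x,(v+.5)/s-.5+y)
def two(a,b):
    A=np.zeros((3,3));B=np.zeros(3)
    for p,uv in((sc,a),(si,b)):
        c,d=ray(p,uv);d/=np.linalg.norm(d);M=np.eye(3)-np.outer(d,d);A+=M;B+=M@c
    return np.linalg.solve(A,B)
np.set_printoptions(precision=4,suppress=True)
for a,b in zip([(384,90),(277,198),(156,314)],[(102,175),(170,307),(248,463)]):
    a=f(*a,5.6,270,170);b=f(*b,8,245,160);print("hole",hit(sc,a,.028),hit(si,b,.028),two(a,b))
for n,a,b,z in[("top",(207,80),(272,150),.13),("base",(243,210),(268,338),.02)]:
    a=f(*a,7,160,265);b=f(*b,20/3,255,270);print(n,hit(sc,a,z),hit(si,b,z),two(a,b))
P=[]
for a,b in zip([(400,213),(330,315),(605,320),(543,420)],[(348,215),(422,308),(622,193),(545,110)][:2]+[(545,110),(622,193)]):
    a=f(*a,7,160,265);b=f(*b,20/3,255,270);q=(hit(sc,a,.02),hit(si,b,.02));print(*q);P.append((q[0]+q[1])/2)
P=np.array(P)
d=(P[2]+P[3]-P[0]-P[1]);print("yaw",np.arctan2(d[1],d[0]),P.mean(0))
# riser front edge: side c2 (150,5)->(412,450); scene c1 (518,12)->(158,392) z .075
for a,b in[((518,12),(150,5)),((158,392),(412,450))]:
    print("riser",hit(sc,f(*a,5.6,270,170),.075),hit(si,f(*b,8,245,160),.075))
# bar end corners side
for n,L in(("far",[(52,160),(72,205)]),("mid",[(115,292),(138,347)]),("near",[(188,450),(215,505)])):
    print(n,*[hit(si,f(*b,8,245,160),.028) for b in L])
E
```

```text
hole [0.5598 0.2481 0.028 ] [0.5587 0.2499 0.028 ] [0.5591 0.2491 0.0278]
hole [0.5647 0.1457 0.028 ] [0.563  0.1481 0.028 ] [0.5636 0.1471 0.0275]
hole [0.5671 0.0393 0.028 ] [0.5666 0.0411 0.028 ] [0.5667 0.0398 0.0284]
top [ 0.5052 -0.3333  0.13  ] [ 0.505  -0.3322  0.13  ] [ 0.5051 -0.333   0.1303]
base [ 0.5051 -0.3349  0.02  ] [ 0.5054 -0.3357  0.02  ] [ 0.5053 -0.3353  0.02  ]
[ 0.5533 -0.2921  0.02  ] [ 0.5533 -0.2921  0.02  ]
[ 0.5658 -0.3421  0.02  ] [ 0.5657 -0.34    0.02  ]
[ 0.6487 -0.2683  0.02  ] [ 0.6479 -0.2668  0.02  ]
[ 0.661  -0.3152  0.02  ] [ 0.6607 -0.3132  0.02  ]
yaw 0.2639335848283855 [ 0.6071 -0.3037  0.02  ]
riser [0.6008 0.3141 0.075 ] [0.5989 0.3098 0.075 ]
riser [ 0.6211 -0.0207  0.075 ] [ 0.6147 -0.0204  0.075 ]
far [0.5396 0.2678 0.028 ] [0.5401 0.2317 0.028 ]
mid [0.5428 0.1651 0.028 ] [0.5428 0.1258 0.028 ]
near [0.5454 0.0559 0.028 ] [0.5468 0.0207 0.028 ]
```

```bash
python3 - <<'E'
from h import *
from scipy.spatial.transform import Rotation as Ro
s=ctrl.read_state();p=ctrl.camera_params("wrist")
R=Ro.from_quat(s["tcp_rot"]).as_matrix();c=-p["R"].T@p["t"]
print("cam in tool",R.T@(c-s["ee_pos"]),"viewdir in tool",R.T@p["R"][2]); print(R, ctrl.pinch_z)
sc=ctrl.camera_params("scene")
for n,uv in(("gr1",(252,160)),("gr2",(300,150)),("wh1",(188,230)),("wh2",(243,225)),("tub",(190,350)),("cork",(350,131))):print(n,hit(sc,uv,.028))
E
```

```text
cam in tool [ 0.0016283  -0.06707426 -0.14274238] viewdir in tool [4.03768555e-04 2.63167904e-01 9.64749963e-01]
[[ 3.59617689e-01  9.33099594e-01 -5.14407231e-04]
 [ 9.33099278e-01 -3.59618004e-01 -7.93241057e-04]
 [-9.25163011e-04 -1.94729500e-04 -9.99999553e-01]] -0.0187
gr1 [0.27314423 0.13424796 0.028     ]
gr2 [0.36309704 0.27973764 0.028     ]
wh1 [ 0.32892293 -0.20330775  0.028     ]
wh2 [ 0.44077401 -0.07433023  0.028     ]
tub [ 0.62312302 -0.45333874  0.028     ]
cork [0.43369519 0.46851229 0.028     ]
```

>>> {"method": "play_rows", "body": {
  "twist": [
    [0, 0, 0.1],
    [0, 0, 0.2],
    [0, 0, 0.3],
    [0, 0, 0.36],
    [0, 0, 0.36],
    [0, 0, 0.36],
    [0, 0, 0.36],
    [0, 0, 0.36],
    [0, 0, 0.36],
    [0, 0, 0.36],
    [0, 0, 0.36],
    [0, 0, 0.36]
  ],
  "dp": [
    [3, -3.5, 0],
    [6, -7.5, 0],
    [9, -11, 0],
    [12, -14.5, 0],
    [15, -18, -1],
    [18, -21.5, -2],
    [21, -25.5, -3],
    [24, -29, -4],
    [27, -32.5, -5],
    [30, -36, -6],
    [33, -41, -6],
    [33, -41, -6]
  ],
  "claw": [0, 0, 0, 0, 0, 0, 0, 0, 0, 0, 0, 0]
}}

```text
t: 1.35
ee_pos: [0.5475, 0.1456, 0.1703]
tcp_rot: [0.711, 0.703, -0.001, 0.0]
contact_force: [0.0, -0.1, 0.2]
grip_width: 0.0855
```

```bash
python3 - <<'E'
from h import *
import pickle
p=ctrl.camera_params("wrist");s=ctrl.read_state();im=ctrl.capture("wrist")[:,:,::-1]
pickle.dump((p,s),open("w1.pkl","wb"));cv2.imwrite("pics/w1.png",im);print(s)
E
```

```text
{'t': 1.35, 'joint_pos': array([ 2.97376908e-02, -1.24628553e-04, -1.20808522e-01,  1.45078660e+00,
       -9.88202322e-04,  4.19382077e-02]), 'joint_velocities': array([-0.06446137,  0.03728945,  0.05039235,  0.02403035,  0.02536125,
       -0.0684225 ]), 'tau': array([ -1.55411471, -49.83270407,  50.41270137,  -0.38888569,
        -0.23613252,  -0.59409561]), 'ee_pos': array([0.54753337, 0.14564465, 0.1702947 ]), 'tcp_rot': array([ 7.11406887e-01,  7.02780110e-01, -5.83381242e-04,  1.32015188e-04]), 'contact_force': array([ 0.00231322, -0.08449802,  0.21242744]), 'ft_torque': array([-0.00708866,  0.03042145,  0.00542385]), 'grip_width': 0.0855469980091713}
```

View pics/w1.png

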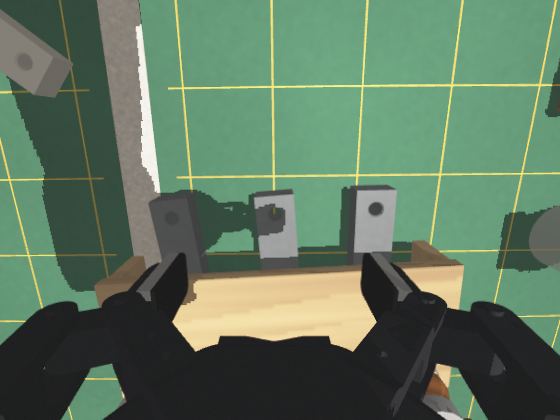

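The wrist view shows the three bar ends, with holes near (171,217), (271,213) and (376,209). I'll get their yaws from the side edges.

```bash
python3 - <<'E'
import cv2
a=cv2.imread("pics/w1.png")
cv2.imwrite("pics/c5.png",cv2.resize(a[178:278,140:260],None,fx=5,fy=5,interpolation=cv2.INTER_CUBIC))
cv2.imwrite("pics/c6.png",cv2.resize(a[178:278,240:400],None,fx=5,fy=5,interpolation=cv2.INTER_CUBIC))
E
```

```text
(no output)
```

View pics/c5.png

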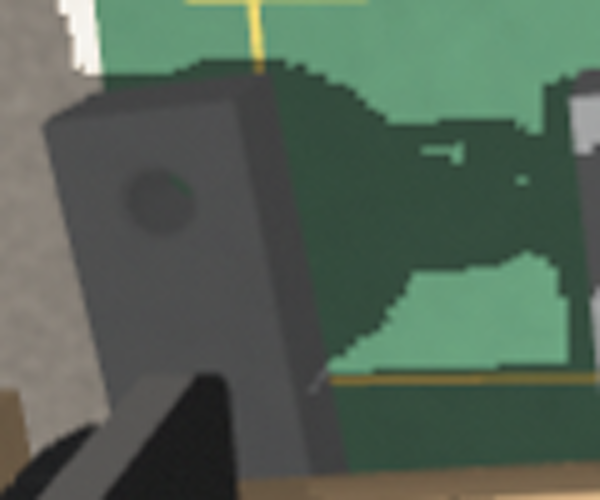

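View pics/c6.png

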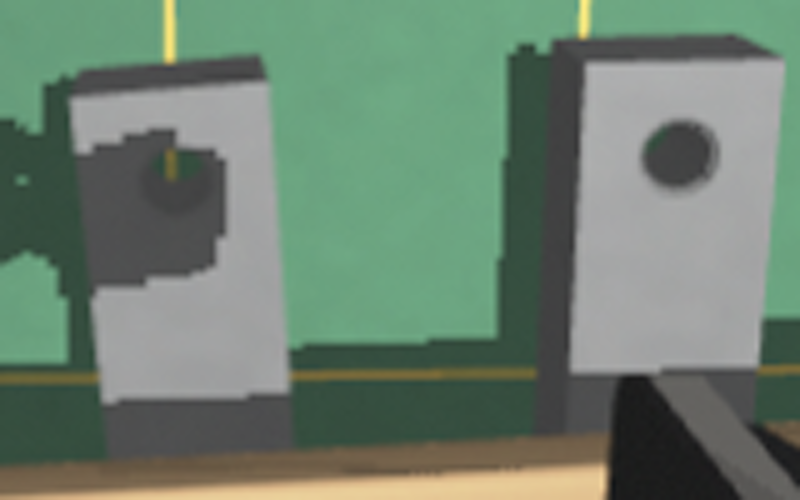

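```bash
python3 - <<'E'
from h import *
import pickle
p,s=pickle.load(open("w1.pkl","rb"))
np.set_printoptions(precision=4,suppress=True)
g=lambda u,v,x:hit(p,((u+.5)/5-.5+x,(v+.5)/5-.5+178),.028)
for n,x,L,Rr,h in(("near",140,[(44,128),(105,400)],[(236,98),(305,475)],(160,202)),("mid",240,[(70,97),(108,458)],[(268,82),(294,445)],(177,180)),("far",240,[(585,63),(567,435)],[(783,58),(755,425)],(680,155))):
    l=[g(*q,x) for q in L];r=[g(*q,x) for q in Rr]
    ys=[np.arctan2(*(e[1]-e[0])[[1,0]]) for e in(l,r)]
    print(n,"hole",g(*h,x)[:2],"yaws",ys,"end",((l[0]+r[0])/2)[:2],"w",np.linalg.norm(l[0]-r[0]))
E
```

```text
near hole [0.5682 0.0421] yaws [np.float64(0.09248684802529579), np.float64(0.08777066051982664)] end [0.5494 0.0399] w 0.040010946643181174
mid hole [0.5646 0.1482] yaws [np.float64(0.07264726782381505), np.float64(0.07605999326638457)] end [0.5457 0.1468] w 0.03980725885547396
far hole [0.5605 0.2505] yaws [np.float64(0.01632607614335852), np.float64(0.024702175498025974)] end [0.5409 0.2498] w 0.03961611755782824
```

>>> {"method": "play_rows", "body": {
  "twist": [
    [0, 0, 0.086],
    [0, 0, 0.086],
    [0, 0, 0.086],
    [0, 0, 0.086],
    [0, 0, 0.086]
  ],
  "dp": [
    [1.3, -0.2, -3],
    [1.3, -0.2, -7],
    [1.3, -0.2, -11],
    [1.3, -0.2, -12],
    [1.3, -0.2, -12]
  ],
  "claw": [0, 0, 0, 0, 0]
}}

```text
t: 1.9
ee_pos: [0.557, 0.1487, 0.0501]
tcp_rot: [0.679, 0.735, -0.001, -0.001]
contact_force: [-1.1, 0.5, 0.5]
grip_width: 0.0856
```

```bash
python3 - <<'E'
from h import *
s=ctrl.read_state();print(s["ee_pos"],s["tcp_rot"],s["contact_force"])
cv2.imwrite("pics/s1.png",cv2.resize(ctrl.capture("side")[100:260,190:370,::-1],None,fx=4,fy=3.75));s=ctrl.read_state();print(s["ee_pos"])
E
```

```text
[0.55700574 0.14868361 0.05014363] [ 0.67858838  0.7345169  -0.0010635  -0.00126635] [-1.12912536  0.5065688   0.4782701 ]
[0.55854836 0.14861715 0.05224538]
```

View pics/s1.png

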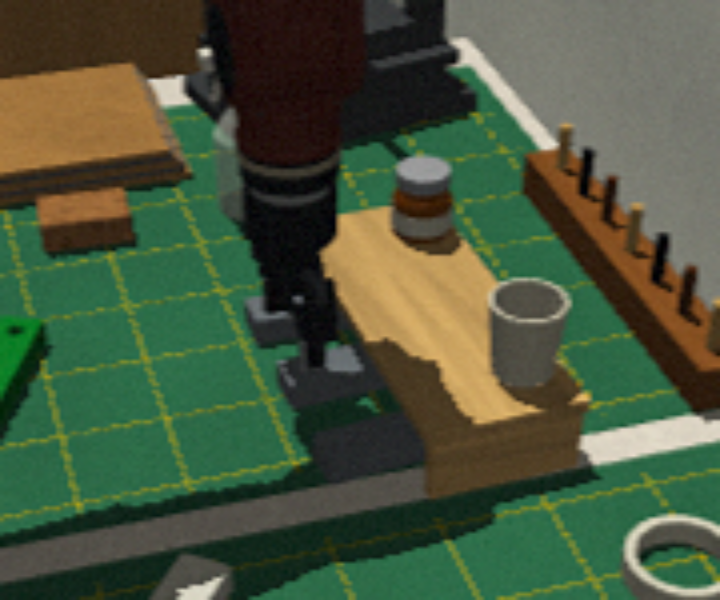

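The gripper stands over the middle bar, with its fingers straddling the protruding end. I'm going down to grip it.

>>> {"method": "play_rows", "body": {
  "twist": [
    [0, 0, 0],
    [0, 0, 0],
    [0, 0, 0],
    [0, 0, 0],
    [0, 0, 0],
    [0, 0, 0],
    [0, 0, 0],
    [0, 0, 0],
    [0, 0, 0],
    [0, 0, 0]
  ],
  "dp": [
    [0, 0, -2],
    [0, 0, -4],
    [0, 0, -4.6],
    [0, 0, -4.6],
    [0, 0, -4.6],
    [0, 0, -4.6],
    [0, 0, -4.6],
    [0, 0, -4.6],
    [0, 0, -4.6],
    [0, 0, -4.6]
  ],
  "claw": [0, 0, 0, 0, 1, 1, 1, 1, 1, 1],
  "force": 60
}}

```text
t: 2.95
ee_pos: [0.5596, 0.1478, 0.0066]
tcp_rot: [0.679, 0.734, 0.001, 0.001]
contact_force: [-0.2, -0.8, 5.9]
grip_width: 0.0387
```

```bash
python3 - <<'E'
from h import *
s=ctrl.read_state();print(s)
E
```

```text
{'t': 2.95, 'joint_pos': array([ 3.25050116e-02,  1.24628726e-01, -2.93950115e-01,  1.15040026e+00,
       -2.42218637e-04, -4.55854330e-02]), 'joint_velocities': array([-0.00103826,  0.00021601,  0.00062137, -0.00021404,  0.00039567,
       -0.0017616 ]), 'tau': array([ 1.34894592e-01, -5.07502663e+01,  4.50157249e+01, -4.38159574e-01,
        2.72154976e-01, -4.64386458e-02]), 'ee_pos': array([0.55962654, 0.14779207, 0.00660911]), 'tcp_rot': array([6.78965516e-01, 7.34169591e-01, 5.52075885e-04, 7.31750533e-04]), 'contact_force': array([-0.2255142 , -0.8337688 ,  5.87855302]), 'ft_torque': array([-0.22199312,  0.16475033, -0.03004124]), 'grip_width': 0.038717222260008184}
```

>>> {"method": "play_rows", "body": {
  "twist": [
    [0, 0, 0],
    [0, 0, 0],
    [0, 0, 0],
    [0, 0, 0],
    [0, 0, 0],
    [0, 0, 0],
    [0, 0, 0]
  ],
  "dp": [
    [0, 0, 0.3],
    [0, 0, 0.6],
    [0, 0, 0.9],
    [0, 0, 0.9],
    [0, 0, 0.9],
    [0, 0, 0.9],
    [0, 0, 0.9]
  ],
  "claw": [1, 1, 1, 1, 1, 1, 1]
}}

```text
t: 3.65
ee_pos: [0.5586, 0.1479, 0.0141]
tcp_rot: [0.679, 0.734, -0.0, -0.0]
contact_force: [-1.1, -0.1, -2.9]
grip_width: 0.0389
```

```bash
cat > rd.py <<'E'
from h import *
np.set_printoptions(precision=3,suppress=True)
s=ctrl.read_state();print(s["t"],s["ee_pos"],s["contact_force"],s["ft_torque"],s["tau"],s["tcp_rot"],s["grip_width"])
E
python3 rd.py
```

```text
3.65 [0.559 0.148 0.014] [-1.056 -0.132 -2.922] [-0.038  0.272 -0.029] [  0.001 -56.209  50.1    -0.257   0.008  -0.   ] [ 0.679  0.734 -0.    -0.   ] 0.038908964173700995
```

>>> {"method": "play_rows", "body": {
  "twist": [
    [0, 0, 0],
    [0, 0, 0],
    [0, 0, 0]
  ],
  "dp": [
    [0, 0, 0.4],
    [0, 0, 0.4],
    [0, 0, 0.4]
  ],
  "claw": [1, 1, 1]
}}

```text
t: 3.95
ee_pos: [0.559, 0.1479, 0.0186]
tcp_rot: [0.679, 0.734, 0.0, 0.0]
contact_force: [-0.2, -0.3, -3.7]
grip_width: 0.039
```

```bash
python3 rd.py; python3 - <<'E'
from h import *
cv2.imwrite("pics/s2.png",cv2.resize(ctrl.capture("side")[100:260,190:370,::-1],None,fx=4,fy=3.75))
E
python3 rd.py
```

```text
3.95 [0.559 0.148 0.019] [-0.192 -0.314 -3.688] [-0.051  0.284 -0.005] [  0.007 -56.253  50.376  -0.245   0.008  -0.   ] [0.679 0.734 0.    0.   ] 0.03901009723741551
4.0 [0.559 0.148 0.018] [ 1.445  0.425 -3.361] [-0.058  0.289 -0.003] [ -0.006 -56.271  50.396  -0.27    0.008   0.   ] [0.679 0.734 0.    0.   ] 0.03880989497196297
```

View pics/s2.png

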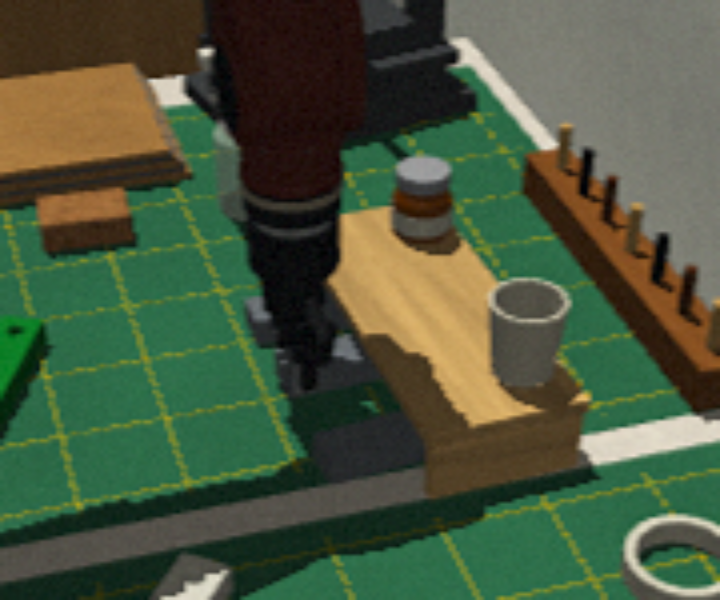

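>>> {"method": "play_rows", "body": {
  "twist": [
    [0, 0, 0],
    [0, 0, 0],
    [0, 0, 0],
    [0, 0, 0],
    [0, 0, 0],
    [0, 0, 0],
    [0, 0, 0],
    [0, 0, 0],
    [0, 0, 0]
  ],
  "dp": [
    [0, 0, -0.4],
    [0, 0, -0.8],
    [0, 0, -1.2],
    [0, 0, -1.2],
    [0, 0, -1.2],
    [0, 0, -1.2],
    [0, 0, -1.2],
    [0, 0, 2],
    [0, 0, 4.5]
  ],
  "claw": [1, 1, 1, 1, 0, 0, 0, 0, 0]
}}

```text
t: 4.9
ee_pos: [0.5584, 0.1479, 0.064]
tcp_rot: [0.679, 0.734, -0.0, -0.0]
contact_force: [-0.2, -0.9, 0.5]
grip_width: 0.0858
```

```bash
python3 rd.py
```

```text
4.9 [0.558 0.148 0.064] [-0.195 -0.878  0.486] [ 0.018 -0.     0.032] [  0.253 -49.56   45.103  -0.652  -0.002   0.   ] [ 0.679  0.734 -0.    -0.   ] 0.08579285580010008
```

>>> {"method": "play_rows", "body": {
  "twist": [
    [0, 0, 0.01],
    [0, 0, 0.01],
    [0, 0, 0.01],
    [0, 0, 0.01],
    [0, 0, 0.01],
    [0, 0, 0.01],
    [0, 0, 0.01],
    [0, 0, 0.01],
    [0, 0, 0.01],
    [0, 0, 0.01],
    [0, 0, 0.01],
    [0, 0, 0.01]
  ],
  "dp": [
    [0.3, -4, 0],
    [0.4, -8, 0],
    [0.4, -10.7, 0],
    [0.4, -10.7, -2],
    [0.4, -10.7, -4],
    [0.4, -10.7, -5.7],
    [0.4, -10.7, -5.7],
    [0.4, -10.7, -5.7],
    [0.4, -10.7, -5.7],
    [0.4, -10.7, -5.7],
    [0.4, -10.7, -5.7],
    [0.4, -10.7, -5.7]
  ],
  "claw": [0, 0, 0, 0, 0, 0, 0, 1, 1, 1, 1, 1],
  "force": 60
}}

```text
t: 6.1
ee_pos: [0.5638, 0.0407, 0.0078]
tcp_rot: [0.675, 0.738, 0.001, 0.001]
contact_force: [-0.5, -0.4, 5.9]
grip_width: 0.0382
```

```bash
python3 rd.py
```

```text
6.1 [0.564 0.041 0.008] [-0.512 -0.41   5.924] [-0.091  0.223  0.078] [  0.235 -49.095  45.366  -0.435   0.201   0.05 ] [0.675 0.738 0.001 0.001] 0.038192523129536124
```

>>> {"method": "play_rows", "body": {
  "twist": [
    [0, 0, 0],
    [0, 0, 0],
    [0, 0, 0],
    [0, 0, 0],
    [0, 0, 0],
    [0, 0, 0],
    [0, 0, 0]
  ],
  "dp": [
    [0, 0, 0.3],
    [0, 0, 0.7],
    [0, 0, 1.2],
    [0, 0, 1.2],
    [0, 0, 1.2],
    [0, 0, 1.2],
    [0, 0, 1.2]
  ],
  "claw": [1, 1, 1, 1, 1, 1, 1]
}}

```text
t: 6.8
ee_pos: [0.5625, 0.0409, 0.018]
tcp_rot: [0.675, 0.738, -0.0, -0.0]
contact_force: [-0.4, -0.9, -8.5]
grip_width: 0.0386
```

```bash
python3 rd.py
```

```text
6.8 [0.562 0.041 0.018] [-0.423 -0.947 -8.542] [-0.056  0.592  0.047] [  0.005 -57.206  53.275  -0.599   0.157  -0.   ] [ 0.675  0.738 -0.    -0.   ] 0.03861598746451853
```

The middle bar gave −3.3 N and 0.28 N m. This near bar gives −8.5 N and 0.59 N m, so it is the heavy one. I'll set it down and draw it out along its own axis.

>>> {"method": "play_rows", "body": {
  "twist": [
    [0, 0, 0],
    [0, 0, 0],
    [0, 0, 0],
    [0, 0, 0],
    [0, 0, 0],
    [0, 0, 0],
    [0, 0, 0],
    [0, 0, 0],
    [0, 0, 0],
    [0, 0, 0],
    [0, 0, 0],
    [0, 0, 0]
  ],
  "dp": [
    [0, 0, -0.5],
    [0, 0, -0.9],
    [-1, -0.09, -0.9],
    [-2.5, -0.22, -0.9],
    [-4, -0.36, -0.9],
    [-5.5, -0.5, -0.9],
    [-7, -0.63, -0.9],
    [-8.5, -0.77, -0.9],
    [-10, -0.9, -0.9],
    [-11.5, -1.03, -0.9],
    [-12, -1.08, -0.9],
    [-12, -1.08, -1.0]
  ],
  "claw": [1, 1, 1, 1, 1, 1, 1, 1, 1, 1, 1, 1]
}}

```text
t: 8.0
ee_pos: [0.4428, 0.03, 0.0085]
tcp_rot: [0.675, 0.738, 0.0, 0.0]
contact_force: [-1.6, 1.1, -4.8]
grip_width: 0.0387
```

>>> {"method": "play_rows", "body": {
  "twist": [
    [0, 0, 0],
    [0, 0, 0],
    [0, 0, 0],
    [0, 0, 0],
    [0, 0, 0],
    [0, 0, 0],
    [0, 0, 0],
    [0, 0, 0]
  ],
  "dp": [
    [0, 0, 0],
    [0, 0, 0],
    [0, 0, 0],
    [0, 0, 0],
    [0, 0, 2],
    [0, 0, 6],
    [0, 0, 11],
    [0, 0, 11]
  ],
  "claw": [1, 0, 0, 0, 0, 0, 0, 0]
}}

```text
t: 8.8
ee_pos: [0.4467, 0.0293, 0.1254]
tcp_rot: [0.675, 0.738, 0.003, 0.004]
contact_force: [-0.1, -0.6, -0.5]
grip_width: 0.0856
```

```bash
python3 rd.py; python3 - <<'E'
from h import *
import pickle
im2=ctrl.capture("scene")[:,:,::-1]
cv2.imwrite("pics/sc2.png",cv2.resize(im2[130:280,180:380],None,fx=4,fy=4,interpolation=cv2.INTER_CUBIC))
p=ctrl.camera_params("wrist");s=ctrl.read_state();im=ctrl.capture("wrist")[:,:,::-1]
pickle.dump((p,s),open("w2.pkl","wb"));cv2.imwrite("pics/w2.png",im)
E
```

```text
8.8 [0.447 0.029 0.125] [-0.072 -0.597 -0.487] [-0.02  -0.031 -0.059] [  0.28  -31.083  49.885   2.165  -0.004  -0.001] [0.675 0.738 0.003 0.004] 0.08563790775440636
```

View pics/w2.png

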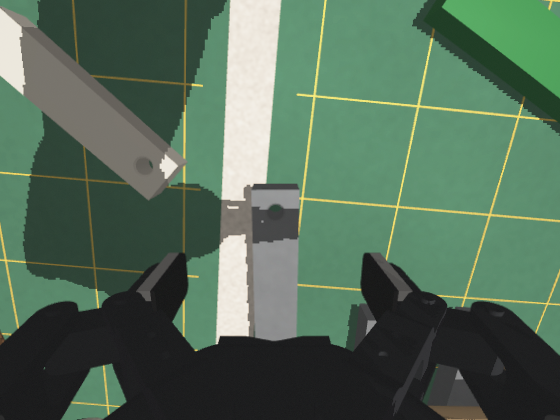

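View pics/sc2.png

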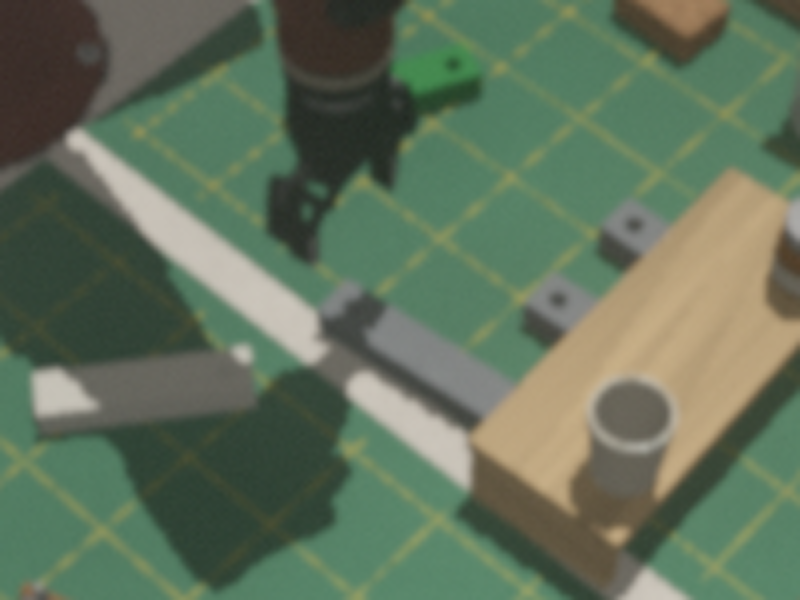

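```bash
python3 - <<'E'
from h import *
import pickle
p,s=pickle.load(open("w2.pkl","rb"));np.set_printoptions(precision=4,suppress=True)
im=cv2.imread("pics/w2.png");cv2.imwrite("pics/c7.png",cv2.resize(im[175:345,230:320],None,fx=3.5,fy=3.5,interpolation=cv2.INTER_CUBIC))
for uv in [(276,212),(252.5,189),(298.5,189),(252.5,335),(297,335)]:print(hit(p,uv,.028))
print(s["ee_pos"],s["tcp_rot"])
E
```

```text
[0.4477 0.0331 0.028 ]
[0.4297 0.0119 0.028 ]
[0.4262 0.0499 0.028 ]
[0.5728 0.0218 0.028 ]
[0.5689 0.0645 0.028 ]
[0.4455 0.0295 0.1223] [0.6752 0.7376 0.0018 0.003 ]
```

View pics/c7.png

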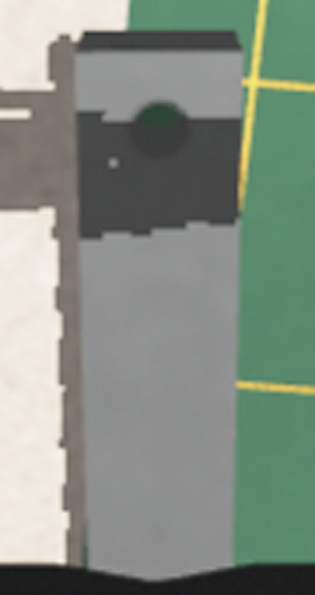

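>>> {"method": "play_rows", "body": {
  "twist": [
    [0, 0, 0],
    [0, 0, 0],
    [0, 0, 0],
    [0, 0, 0],
    [0, 0, 0],
    [0, 0, 0]
  ],
  "dp": [
    [3, 0.4, 0],
    [6.7, 0.9, 0],
    [6.7, 0.9, -3],
    [6.7, 0.9, -6],
    [6.7, 0.9, -7],
    [6.7, 0.9, -7]
  ],
  "claw": [0, 0, 0, 0, 0, 0]
}}

```text
t: 9.5
ee_pos: [0.5078, 0.0394, 0.046]
tcp_rot: [0.675, 0.738, -0.001, -0.002]
contact_force: [-0.5, 0.5, 0.3]
grip_width: 0.0851
```

```bash
python3 rd.py
```

```text
9.5 [0.508 0.039 0.046] [-0.461  0.495  0.311] [-0.037 -0.056  0.054] [ -0.068 -41.356  47.611  -0.612   0.001   0.   ] [ 0.675  0.738 -0.001 -0.002] 0.08512987021194725
```

>>> {"method": "play_rows", "body": {
  "twist": [
    [0, 0, 0],
    [0, 0, 0],
    [0, 0, 0],
    [0, 0, 0],
    [0, 0, 0],
    [0, 0, 0],
    [0, 0, 0],
    [0, 0, 0],
    [0, 0, 0],
    [0, 0, 0],
    [0, 0, 0]
  ],
  "dp": [
    [0.3, 0, -1],
    [0.3, 0, -3],
    [0.3, 0, -3.8],
    [0.3, 0, -3.8],
    [0.3, 0, -3.8],
    [0.3, 0, -3.8],
    [0.3, 0, -3.8],
    [0.3, 0, -3.8],
    [0.3, 0, -3.8],
    [0.3, 0, -3.8],
    [0.3, 0, -3.8]
  ],
  "claw": [0, 0, 0, 0, 1, 1, 1, 1, 1, 1, 1],
  "force": 90
}}

```text
t: 10.6
ee_pos: [0.5138, 0.0385, 0.0119]
tcp_rot: [0.675, 0.737, 0.0, 0.001]
contact_force: [-1.4, -2.3, 6.9]
grip_width: 0.0379
```

```bash
python3 rd.py
```

```text
10.6 [0.514 0.038 0.012] [-1.387 -2.252  6.878] [-0.495  0.401  0.027] [  1.149 -40.8    44.811  -0.57    0.797   0.008] [0.675 0.737 0.    0.001] 0.037940842434600955
```

>>> {"method": "play_rows", "body": {
  "twist": [
    [0, 0, 0],
    [0, 0, 0],
    [0, 0, 0],
    [0, 0, 0],
    [0, 0, 0],
    [0, 0, 0],
    [0, 0, 0],
    [0, 0, 0],
    [0, 0, 0],
    [0, 0, 0],
    [0, 0, 0],
    [0, 0, 0]
  ],
  "dp": [
    [0, 0, 0.5],
    [0, 0, 1.5],
    [0, 0, 3],
    [0, 0, 5],
    [0, 0, 7],
    [0, 0, 9],
    [0, 0, 11],
    [0, 0, 13],
    [0, 0, 15],
    [0, 0, 16.5],
    [0, 0, 17],
    [0, 0, 17]
  ],
  "claw": [1, 1, 1, 1, 1, 1, 1, 1, 1, 1, 1, 1]
}}

```text
t: 11.8
ee_pos: [0.5131, 0.0391, 0.181]
tcp_rot: [0.675, 0.738, 0.0, 0.0]
contact_force: [0.0, -0.1, -9.0]
grip_width: 0.0379
```

```bash
python3 rd.py; python3 - <<'E'
from h import *
im2=ctrl.capture("side")[:,:,::-1]
cv2.imwrite("pics/s3.png",cv2.resize(im2[60:260,130:370],None,fx=3,fy=3))
E
```

```text
11.8 [0.513 0.039 0.181] [ 0.02  -0.106 -8.963] [-0.03  -0.014  0.082] [  0.05  -47.546  56.561   0.338   0.001  -0.   ] [0.675 0.738 0.    0.   ] 0.03791959179631437
```

View pics/s3.png

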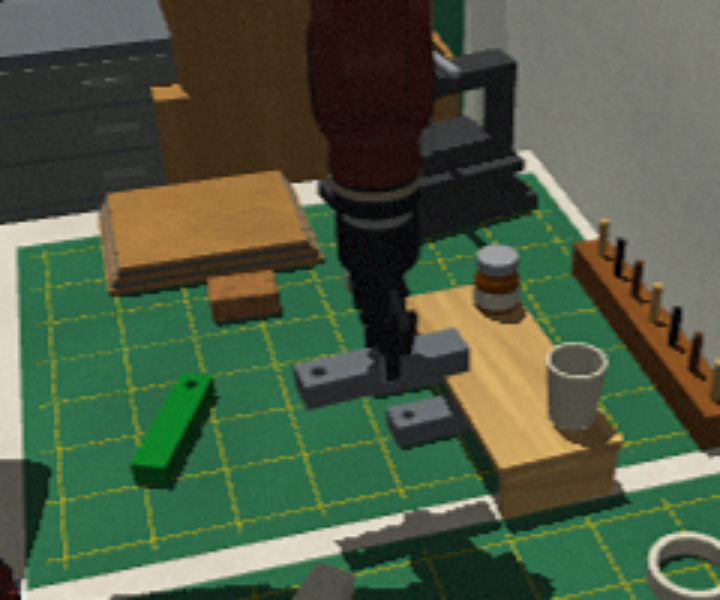

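Lifted level at −9.0 N (about 0.91 kg). I'm carrying it over the stand.

>>> {"method": "play_rows", "body": {
  "twist": [
    [0, 0, 0.01],
    [0, 0, 0.03],
    [0, 0, 0.05],
    [0, 0, 0.07],
    [0, 0, 0.09],
    [0, 0, 0.11],
    [0, 0, 0.13],
    [0, 0, 0.15],
    [0, 0, 0.17],
    [0, 0, 0.176],
    [0, 0, 0.176],
    [0, 0, 0.176]
  ],
  "dp": [
    [0.3, -2, 0],
    [0.9, -6, 0],
    [1.5, -10, 0],
    [2.2, -14, 0],
    [2.9, -18, 0],
    [3.5, -22, 0],
    [4.1, -26, 0],
    [4.7, -30, 0],
    [5.2, -33, 0],
    [5.5, -35, 0],
    [5.5, -35.5, 0],
    [5.5, -35.5, 0]
  ],
  "claw": [1, 1, 1, 1, 1, 1, 1, 1, 1, 1, 1, 1]
}}

```text
t: 13.05
ee_pos: [0.567, -0.316, 0.1785]
tcp_rot: [0.608, 0.794, 0.0, -0.001]
contact_force: [0.3, 1.6, -9.4]
grip_width: 0.0379
```

>>> {"method": "play_rows", "body": {
  "twist": [
    [0, 0, 0],
    [0, 0, 0],
    [0, 0, 0]
  ],
  "dp": [
    [0, 0, -1],
    [0, 0, -1.8],
    [0, 0, -1.8]
  ],
  "claw": [1, 1, 1]
}}

```text
t: 13.35
ee_pos: [0.567, -0.3142, 0.1599]
tcp_rot: [0.607, 0.794, 0.0, -0.002]
contact_force: [-1.2, -0.2, -8.4]
grip_width: 0.0382
```

```bash
python3 rd.py; python3 - <<'E'
from h import *
import pickle
p=ctrl.camera_params("wrist");s=ctrl.read_state();im=ctrl.capture("wrist")[:,:,::-1]
pickle.dump((p,s),open("w3.pkl","wb"));cv2.imwrite("pics/w3.png",im)
im2=ctrl.capture("side")[:,:,::-1];cv2.imwrite("pics/s4f.png",im2)
cv2.imwrite("pics/s4.png",cv2.resize(im2[210:360,240:400],None,fx=4,fy=4,interpolation=cv2.INTER_CUBIC))
im2=ctrl.capture("scene")[:,:,::-1];cv2.imwrite("pics/sc4f.png",im2)
cv2.imwrite("pics/sc4.png",cv2.resize(im2[220:360,130:290],None,fx=4,fy=4,interpolation=cv2.INTER_CUBIC))
E
python3 rd.py
```

```text
13.35 [ 0.567 -0.314  0.16 ] [-1.163 -0.198 -8.449] [ 0.04   0.023 -0.017] [ -0.154 -70.195  56.466  -0.511   0.004   0.005] [ 0.607  0.794  0.    -0.002] 0.03816263592479314
13.5 [ 0.568 -0.315  0.162] [-0.155  0.154 -8.013] [-0.055  0.007 -0.009] [  0.078 -68.062  54.473   0.038   0.007   0.002] [ 0.608  0.794  0.    -0.   ] 0.03760439491542923
```

View pics/w3.png

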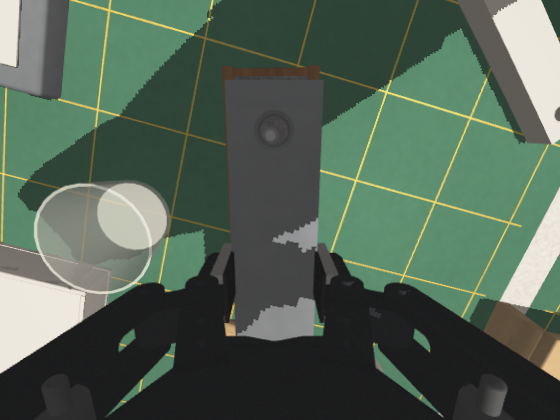

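View pics/s4.png

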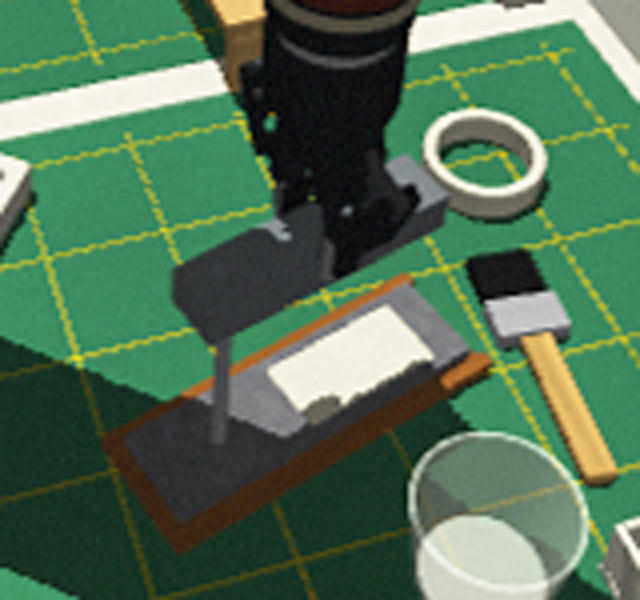

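View pics/sc4.png

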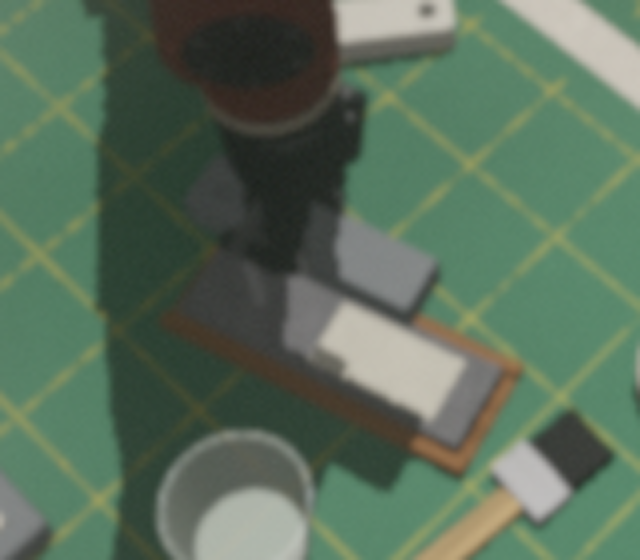

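```bash
python3 - <<'E'
import cv2
a=cv2.imread("pics/w3.png")[105:155,250:300]
cv2.imwrite("pics/c8.png",cv2.convertScaleAbs(cv2.resize(a,None,fx=12,fy=12,interpolation=cv2.INTER_CUBIC),alpha=2))
E
```

```text
(no output)
```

View pics/c8.png

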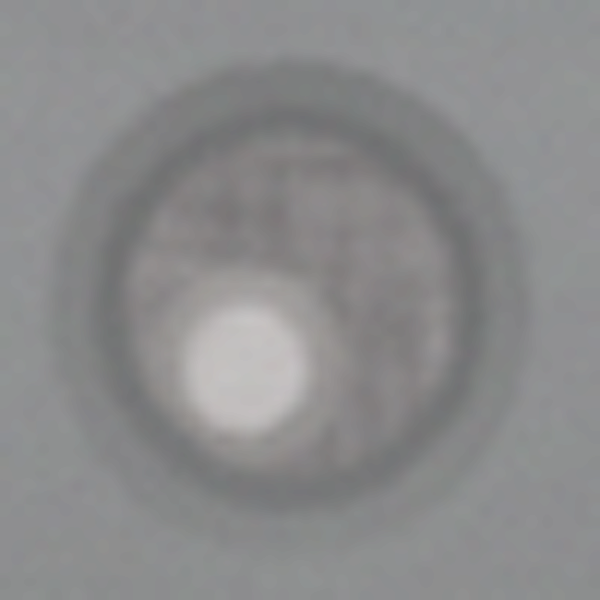

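```bash
python3 - <<'E'
from h import *
import pickle
p,s=pickle.load(open("w3.pkl","rb"));np.set_printoptions(precision=4,suppress=True)
f=lambda u,v:((u+.5)/12-.5+250,(v+.5)/12-.5+105)
zt=s["ee_pos"][2]+.016;print(s["ee_pos"],zt,"cam",-p["R"].T@p["t"])
print("top",hit(p,f(292,302),zt),hit(p,f(290,308),zt),"bot",hit(p,f(290,308),zt-.028),"rod",hit(p,f(245,370),.13))
# side view rod apparent
E
```

```text
[ 0.567  -0.3142  0.1599] 0.1759494978999191 cam [ 0.5032 -0.3303  0.3028]
top [ 0.5033 -0.3299  0.1759] [ 0.5035 -0.3299  0.1759] bot [ 0.5036 -0.3298  0.1479] rod [ 0.507  -0.3311  0.13  ]
```

>>> {"method": "play_rows", "body": {
  "twist": [
    [0, 0, 0],
    [0, 0, 0],
    [0, 0, 0],
    [0, 0, 0],
    [0, 0, 0]
  ],
  "dp": [
    [0.35, -0.12, -0.4],
    [0.35, -0.12, -0.8],
    [0.35, -0.12, -1.2],
    [0.35, -0.12, -1.2],
    [0.35, -0.12, -1.2]
  ],
  "claw": [1, 1, 1, 1, 1]
}}

```text
t: 14.0
ee_pos: [0.5711, -0.317, 0.1501]
tcp_rot: [0.608, 0.794, 0.0, -0.0]
contact_force: [0.3, 0.2, -8.5]
grip_width: 0.0375
```

```bash
python3 rd.py; python3 - <<'E'
from h import *
import pickle
p=ctrl.camera_params("wrist");s=ctrl.read_state();im=ctrl.capture("wrist")[:,:,::-1]
pickle.dump((p,s),open("w4.pkl","wb"));cv2.imwrite("pics/w4.png",im)
cv2.imwrite("pics/c9.png",cv2.convertScaleAbs(cv2.resize(im[105:155,250:300],None,fx=12,fy=12,interpolation=cv2.INTER_CUBIC),alpha=2))
E
python3 rd.py
```

```text
14.0 [ 0.571 -0.317  0.15 ] [ 0.264  0.172 -8.537] [-0.002 -0.07  -0.052] [  0.015 -69.075  54.907  -0.008   0.003   0.   ] [ 0.608  0.794  0.    -0.   ] 0.037509020302109175
14.05 [ 0.571 -0.317  0.15 ] [-0.161 -0.357 -8.634] [ 0.02   0.028 -0.024] [  0.013 -69.12   54.955   0.016   0.003  -0.   ] [ 0.608  0.794  0.    -0.   ] 0.03745184937195144
```

View pics/c9.png

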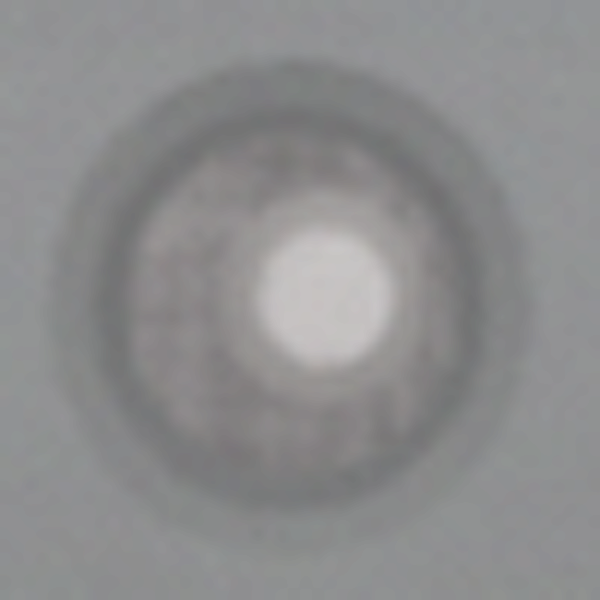

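```bash
python3 - <<'E'
from h import *
import pickle
p,s=pickle.load(open("w4.pkl","rb"));np.set_printoptions(precision=4,suppress=True)
f=lambda u,v:((u+.5)/12-.5+250,(v+.5)/12-.5+105)
zt=s["ee_pos"][2]+.016;print(s["ee_pos"],zt,"cam",-p["R"].T@p["t"])
print("top",hit(p,f(292,302),zt),hit(p,f(297,310),zt),"bot",hit(p,f(297,310),zt-.028),"rod",hit(p,f(327,299),.13))
E
```

```text
[ 0.5711 -0.317   0.1501] 0.16608574649169272 cam [ 0.507  -0.3328  0.2929]
top [ 0.5074 -0.3326  0.1661] [ 0.5076 -0.3323  0.1661] bot [ 0.5078 -0.3322  0.1381] rod [ 0.507 -0.331  0.13 ]
```

The offset is now about 1.5 mm, so I'm correcting that and threading slowly.

>>> {"method": "play_rows", "body": {
  "twist": [
    [0, 0, 0],
    [0, 0, 0],
    [0, 0, 0],
    [0, 0, 0],
    [0, 0, 0],
    [0, 0, 0],
    [0, 0, 0],
    [0, 0, 0]
  ],
  "dp": [
    [-0.06, 0.14, 0],
    [-0.06, 0.14, 0],
    [-0.06, 0.14, -0.4],
    [-0.06, 0.14, -0.8],
    [-0.06, 0.14, -1.2],
    [-0.06, 0.14, -1.6],
    [-0.06, 0.14, -1.6],
    [-0.06, 0.14, -1.6]
  ],
  "claw": [1, 1, 1, 1, 1, 1, 1, 1]
}}

```text
t: 14.85
ee_pos: [0.5706, -0.3156, 0.1341]
tcp_rot: [0.608, 0.794, 0.0, -0.0]
contact_force: [-0.0, 0.7, -8.6]
grip_width: 0.0378
```

```bash
python3 rd.py; python3 - <<'E'
from h import *
import pickle
p=ctrl.camera_params("wrist");s=ctrl.read_state();im=ctrl.capture("wrist")[:,:,::-1]
pickle.dump((p,s),open("w5.pkl","wb"));cv2.imwrite("pics/w5.png",im)
cv2.imwrite("pics/c10.png",cv2.convertScaleAbs(cv2.resize(im[105:155,250:300],None,fx=12,fy=12,interpolation=cv2.INTER_CUBIC),alpha=2))
E
```

```text
14.85 [ 0.571 -0.316  0.134] [-0.034  0.701 -8.563] [-0.027  0.017  0.066] [ -0.007 -68.912  54.72   -0.002   0.002  -0.   ] [ 0.608  0.794  0.    -0.   ] 0.0377824116055135
```

View pics/c10.png

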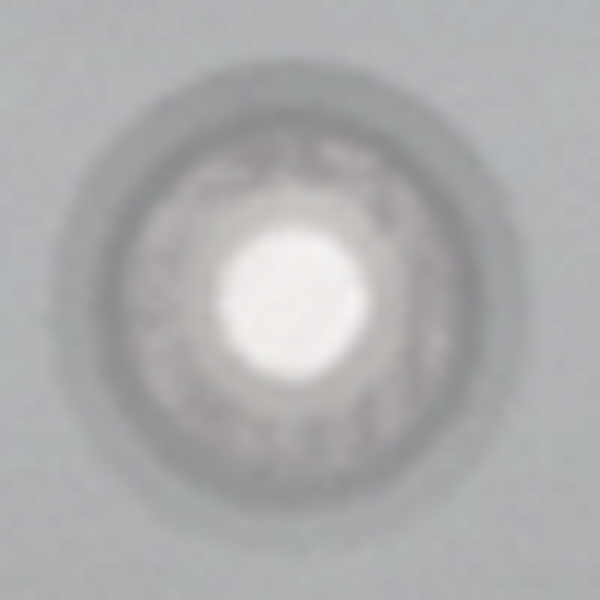

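The rod is concentric in the hole, the bar is threaded and there is no side force. I'm lowering it.

>>> {"method": "play_rows", "body": {
  "twist": [
    [0, 0, 0],
    [0, 0, 0],
    [0, 0, 0],
    [0, 0, 0],
    [0, 0, 0],
    [0, 0, 0],
    [0, 0, 0],
    [0, 0, 0],
    [0, 0, 0],
    [0, 0, 0],
    [0, 0, 0],
    [0, 0, 0]
  ],
  "dp": [
    [0, 0, -0.5],
    [0, 0, -1.3],
    [0, 0, -2.1],
    [0, 0, -2.9],
    [0, 0, -3.7],
    [0, 0, -4.5],
    [0, 0, -5.3],
    [0, 0, -6.1],
    [0, 0, -6.9],
    [0, 0, -7.7],
    [0, 0, -8.0],
    [0, 0, -8.0]
  ],
  "claw": [1, 1, 1, 1, 1, 1, 1, 1, 1, 1, 1, 1]
}}

```text
t: 16.1
ee_pos: [0.5703, -0.3154, 0.0536]
tcp_rot: [0.608, 0.794, 0.0, -0.001]
contact_force: [-0.4, 0.4, -8.7]
grip_width: 0.0378
```

```bash
python3 rd.py; python3 - <<'E'
from h import *
im=ctrl.capture("wrist")[:,:,::-1]
cv2.imwrite("pics/w6.png",im)
im2=ctrl.capture("side")[:,:,::-1]
cv2.imwrite("pics/s6.png",cv2.resize(im2[210:360,240:400],None,fx=4,fy=4,interpolation=cv2.INTER_CUBIC))
E
```

```text
16.1 [ 0.57  -0.315  0.054] [-0.426  0.416 -8.702] [-0.011  0.018 -0.011] [ -0.04  -69.906  53.865  -0.215   0.003   0.   ] [ 0.608  0.794  0.    -0.001] 0.03775432860845354
```

View pics/s6.png

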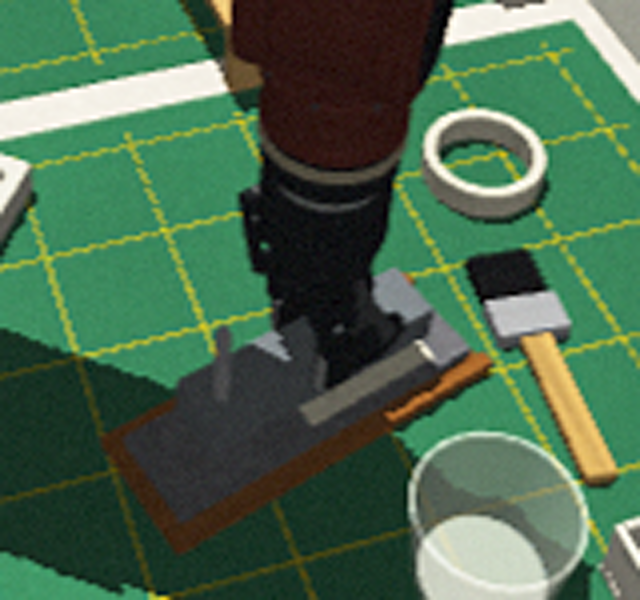

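View pics/w6.png

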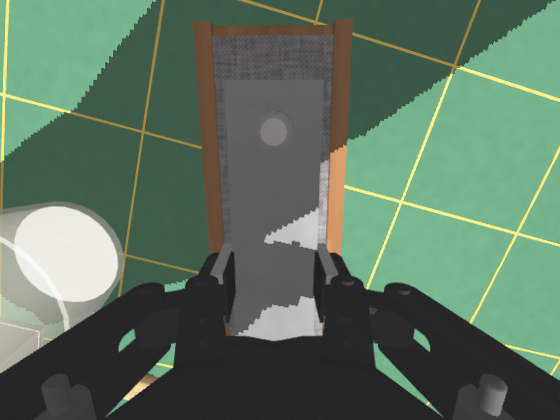

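>>> {"method": "play_rows", "body": {
  "twist": [
    [0, 0, 0],
    [0, 0, 0],
    [0, 0, 0],
    [0, 0, 0],
    [0, 0, 0],
    [0, 0, 0]
  ],
  "dp": [
    [0, 0, -0.6],
    [0, 0, -1.2],
    [0, 0, -1.7],
    [0, 0, -2.1],
    [0, 0, -2.4],
    [0, 0, -2.4]
  ],
  "claw": [1, 1, 1, 1, 1, 1]
}}

```text
t: 16.8
ee_pos: [0.5705, -0.3156, 0.0303]
tcp_rot: [0.608, 0.794, 0.0, -0.0]
contact_force: [-3.0, 1.0, -2.9]
grip_width: 0.0378
```

```bash
python3 rd.py
```

```text
16.8 [ 0.57  -0.316  0.03 ] [-3.033  1.039 -2.857] [0.363 0.453 0.005] [ -0.21  -67.3    52.065  -1.464   0.084  -0.01 ] [ 0.608  0.794  0.    -0.   ] 0.03778014655871436
```

>>> {"method": "play_rows", "body": {
  "twist": [
    [0, 0, 0],
    [0, 0, 0],
    [0, 0, 0],
    [0, 0, 0],
    [0, 0, 0]
  ],
  "dp": [
    [0, 0, -0.1],
    [0, 0, -0.2],
    [0, 0, -0.3],
    [0, 0, -0.4],
    [0, 0, -0.4]
  ],
  "claw": [1, 1, 1, 1, 1]
}}

```text
t: 17.3
ee_pos: [0.5709, -0.3158, 0.0264]
tcp_rot: [0.608, 0.794, 0.0, 0.0]
contact_force: [-0.8, 1.2, -2.2]
grip_width: 0.0376
```

```bash
python3 rd.py
```

```text
17.3 [ 0.571 -0.316  0.026] [-0.837  1.202 -2.245] [0.22  0.265 0.056] [ -0.291 -66.743  50.974  -0.829  -0.009  -0.006] [0.608 0.794 0.    0.   ] 0.037636338724372845
```

>>> {"method": "play_rows", "body": {
  "twist": [
    [0, 0, 0],
    [0, 0, 0],
    [0, 0, 0]
  ],
  "dp": [
    [0, 0, -0.1],
    [0, 0, -0.2],
    [0, 0, -0.2]
  ],
  "claw": [1, 1, 1]
}}

```text
t: 17.6
ee_pos: [0.5709, -0.3159, 0.0259]
tcp_rot: [0.608, 0.794, -0.0, 0.0]
contact_force: [-6.8, 4.4, 9.5]
grip_width: 0.038
```

```bash
python3 rd.py
```

```text
17.6 [ 0.571 -0.316  0.026] [-6.791  4.357  9.531] [ 0.936  1.25  -0.057] [ -0.674 -61.038  48.348  -3.328   0.11   -0.017] [ 0.608  0.794 -0.     0.   ] 0.03799725082193604
```

>>> {"method": "play_rows", "body": {
  "twist": [
    [0, 0, 0],
    [0, 0, 0],
    [0, 0, 0],
    [0, 0, 0],
    [0, 0, 0],
    [0, 0, 0]
  ],
  "dp": [
    [0, 0, 0.1],
    [0, 0, 0.1],
    [0, 0, 0.1],
    [0, 0, 0.1],
    [0, 0, 0.1],
    [0, 0, 0.1]
  ],
  "claw": [1, 0.8, 0.3, 0.1, 0, 0]
}}

```text
t: 18.2
ee_pos: [0.5708, -0.3159, 0.0254]
tcp_rot: [0.608, 0.794, 0.0, 0.0]
contact_force: [0.2, 0.6, 0.1]
grip_width: 0.0854
```

```bash
python3 rd.py; python3 - <<'E'
from h import *
im=ctrl.capture("wrist")[:,:,::-1]
cv2.imwrite("pics/w7.png",im)
E
```

```text
18.2 [ 0.571 -0.316  0.025] [0.167 0.6   0.117] [-0.006  0.06  -0.035] [ -0.004 -64.867  48.678  -0.023   0.     -0.   ] [0.608 0.794 0.    0.   ] 0.08542428495999863
```

View pics/w7.png

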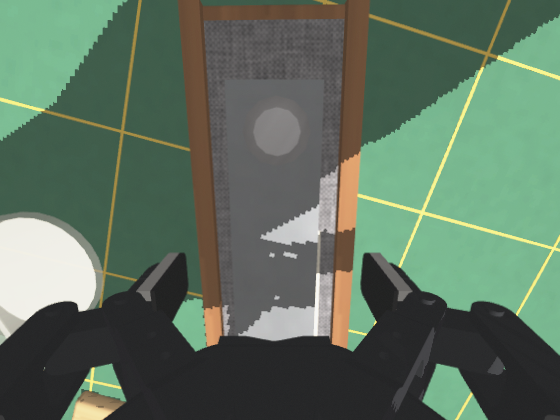

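The gripper has released and the bar lies straight in the tray with the rod through its hole at (277,131). I'm withdrawing straight up.

>>> {"method": "play_rows", "body": {
  "twist": [
    [0, 0, 0],
    [0, 0, 0],
    [0, 0, 0],
    [0, 0, 0],
    [0, 0, 0],
    [0, 0, 0],
    [0, 0, 0],
    [0, 0, 0],
    [0, 0, 0],
    [0, 0, 0],
    [0, 0, 0],
    [0, 0, 0]
  ],
  "dp": [
    [0, 0, 1],
    [0, 0, 3],
    [0, 0, 6],
    [0, 0, 10],
    [0, 0, 14],
    [0, 0, 18],
    [-2, 4, 18],
    [-4, 8, 18],
    [-6, 12, 18],
    [-8, 16, 18],
    [-8, 18, 18],
    [-8, 18, 18]
  ],
  "claw": [0, 0, 0, 0, 0, 0, 0, 0, 0, 0, 0, 0]
}}

```text
t: 19.45
ee_pos: [0.4905, -0.1336, 0.2067]
tcp_rot: [0.607, 0.795, 0.0, 0.001]
contact_force: [-0.0, -0.7, -0.3]
grip_width: 0.0855
```

```bash
python3 rd.py; python3 - <<'E'
from h import *
im2=ctrl.capture("side")[:,:,::-1];cv2.imwrite("pics/s8f.png",im2)
cv2.imwrite("pics/s8.png",cv2.resize(im2[255:365,245:405],None,fx=5,fy=5,interpolation=cv2.INTER_CUBIC))
im2=ctrl.capture("scene")[:,:,::-1];cv2.imwrite("pics/sc8.png",im2)
E
```

```text
19.45 [ 0.491 -0.134  0.207] [-0.015 -0.654 -0.279] [-0.078  0.03   0.004] [  1.896 -42.479  49.005   0.455   0.15    0.465] [0.607 0.795 0.    0.001] 0.0854545782428059
```

View pics/s8.png

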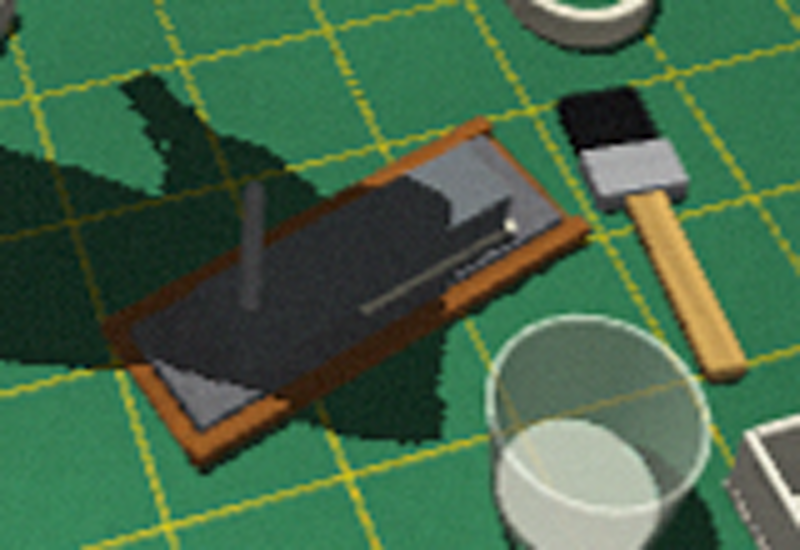

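View pics/s8f.png

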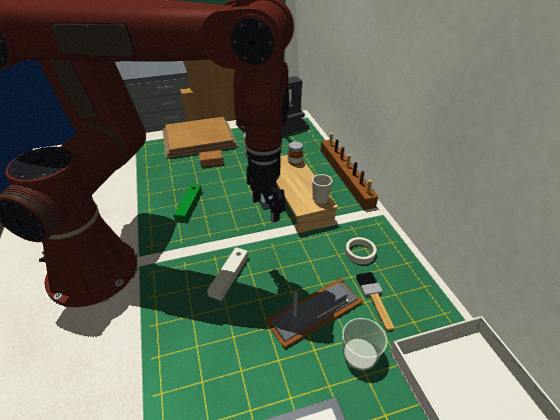

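View pics/sc8.png

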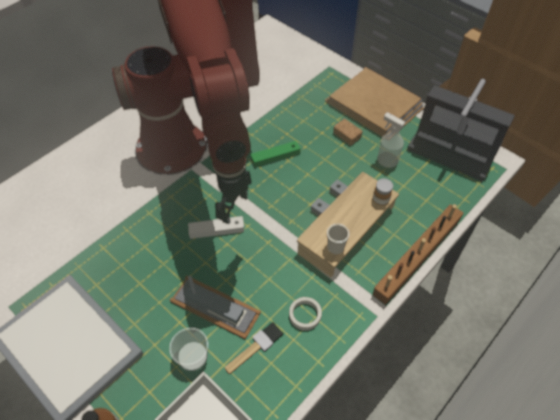

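>>> {"method": "play_rows", "body": {
  "twist": [
    [0, 0, 0],
    [0, 0, 0],
    [0, 0, 0]
  ],
  "dp": [
    [0, 0, 0],
    [0, 0, 0],
    [0, 0, 0]
  ],
  "claw": [0, 0, 0]
}}

```text
t: 19.85
ee_pos: [0.4907, -0.1364, 0.2052]
tcp_rot: [0.608, 0.794, -0.0, -0.0]
contact_force: [-0.5, -0.9, -0.2]
grip_width: 0.0857
```

```bash
python3 - <<'E'
from h import *
im=ctrl.capture("scene")[:,:,::-1]
a=cv2.resize(im[165:225,295:395],None,fx=4,fy=4,interpolation=cv2.INTER_CUBIC);b=cv2.convertScaleAbs(cv2.resize(im[270:340,165:265],None,fx=4,fy=4,interpolation=cv2.INTER_CUBIC),alpha=1.6)
cv2.imwrite("pics/f.png",np.vstack([a,b]))
E
```

```text
(no output)
```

View pics/f.png

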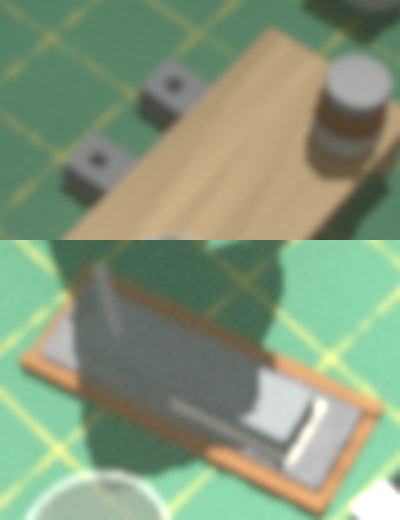

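The other two bars lie flat at the riser. The heavy bar lies flat and straight on the sunken pad with the rod through its hole.

```bash
python3 -c "
from cell import ctrl
print(ctrl.finish_job())"
```

```text
the job is handed in; nothing more can be done
None
```

The heavy bar is on the stand, and I handed the job in at about 20 s of the 72 s allowed; no verdict was reported.

- **Finding the heavy bar:** I lifted the hole ends of two bars. The middle one pulled about 3.3 N and the near one 8.5 N. Lifted by its middle, the near one read about 9 N, roughly 0.9 kg. I did not weigh the far bar, since 0.9 kg fits only the heavy bar.
- **Placing it:** I drew the near bar out, took it by its middle and carried it over the stand. I centred its hole on the rod using the wrist camera (3.8 mm, then 1.5 mm of correction). I lowered it under control at no more than about 0.1 m/s and released it with the pad pressed to its stop.
- **Last checks:**
  - The pictures show the bar flat and straight along the tray, with the rod through its hole and the plain end away from the rod.
  - The middle and far bars lie flat at the riser, and the bystanders looked unmoved by eye.
  - The gripper is open and clear of everything, with only noise-level force.
  - I did not measure the final pad depth or the bar's tilt. Those rest on the wrist force and on the pictures by eye.
- **Disagreement:** the scene and side cameras put the rod about 2–3 mm from where the wrist camera did. I followed the wrist view, and the bar threaded without side force.

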